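Steady the free-swinging display hook and hang the egg sign on it

TASK

Hang the yellow egg sign from the wooden block on the display stand's hook by its eye. The hook arm swings away at a touch, so first steady it: with one light contact (a fingertip, or the sign with the pin's tip in its eye) push it round against the pin's direction to its end stop and hold it still there for about a second, without gripping or knocking it. Then press the sign gently along the sprung pin until the two spring leaves have snapped out in front of it, ease off before you let go, and leave it hanging upright and still with nothing else on the table disturbed.

Things in the scene. Friction and masses are not known exactly. Their poses are not given: they have to be found in the camera images.
- stand: Fixed display stand: dark round foot 130 mm across, 20 mm thick, thin steel post. Origin: centre of the foot's underside; the post is vertical above it and is the swivel axis of the hook arm; its brass cap ends 190 mm above the table. With the arm at its stop (hook angle 0) the arm points along the stand's own -x and the pin along its own +y (to the robot's left).
- hook (a joint): Angle of the hook arm about the post, rad, positive anticlockwise seen from above, free from -0.8 to the end stop at 0 (a firm one). No spring, hardly any friction (0.001 N m): it swings and coasts at a touch. Starts at -0.6 to -0.2, swung to the robot's left; pushing against the pin's direction turns it to the stop.
- bar (a point): Point on the axis of the hook arm, 105 mm from the swivel axis: a level round steel bar 12 mm thick, its axis 165 mm above the table, bare from 15 to 135 mm from the swivel axis. The place to steady it; fingers must not press the hook with more than 15 N.
- seat (a point): Centre of the round brass flange face, 24 mm across, at the foot of the pin, 150 mm from the swivel axis, 22 mm off the arm's axis, 165 mm above the table. Its y axis runs along the pin: level, 10 mm thick, 42 mm long, tapered tip. Flange and pin are spring-buffered: pushed along the pin they give way up to 8 mm (from 1.5 N, 13.5 N fully back), and come back when eased off.
- latch (a point): Point on the pin's axis 11 mm from the flange. Two spring leaves on the pin's level sides slope out from 27 mm to here (about 3 to 6 N to enter). A black pad 5 mm proud of the flange pushes the sign back, 1 to 10 N. The leaves snap out in front of the sign when it is pressed to within 1 mm of it: about 12 to 15 N. Over 25 N of sign on hook, also on a sudden release, is too much.
- sign: Loose yellow egg-shaped wooden sign with blue, red and green bands: flat upright plate 10 mm thick (own y), 80 mm wide (x), 132 mm tall (z), 0.11 to 0.18 kg, both faces alike. Origin: middle of the bottom edge. Take the rounded top from above, fingers across the thickness, fingertips at most 35 mm below the top so that they stay above the hook.
- eye (a point): Middle of the eye in the sign: a round hole 15 mm across, straight through the 10 mm plate (along the sign's own y) in a brass patch, 78 mm above the sign's bottom edge. Pressed flat on the flange it is 5 mm from the flange face; held by the snapped leaves 6 to 7.5 mm.
- rack: Fixed dark wooden block, 86 mm by 75 mm by 34 mm tall, with a slot along its own x, 14 mm wide and 24 mm deep, in which the sign stands upright. Origin: centre of its underside; the slot floor is 10 mm above the table.
- tape_1: Bystander: roll of tan tape lying flat, 96 mm across, 25 mm high; origin at the middle of its underside.
- scissors_red: Bystander: red scissors lying flat, 157 mm long; origin near their pivot, at the underside.
- cup: Bystander: small clear plastic cup, 46 mm across, 47 mm tall; origin at the middle of its underside.
Not all that is in view belongs to the job. Of the things that look like the sign, the smallest one is meant.

How it is judged:
On the way, in this order (a step that is already met when the one before it is completed fails the run):
1. the hook arm is held still against its end stop by a touch (within 0.05 rad, slower than 0.1 rad/s) for half a second (contact force between hook and anything else above 0.2 N and value of joint hook above -0.05 rad and velocity of joint hook between -0.1 and 0.1 rad/s), for 0.5 s.
2. the sign is pressed home on the pin, its eye within 7.8 mm of the flange face (x of eye in the frame of seat between -0.006 and 0.006 m and z of eye in the frame of seat between -0.006 and 0.006 m and y of eye in the frame of seat between 0.002 and 0.0078 m), for 0.2 s.
At the end, for the whole second after the job is handed in: The sign hangs released on the hook: the pin is through its eye (eye and pin axis within 6 mm), the middle of the eye is 2 to 7.8 mm from the flange face along the pin (held by the snapped leaves), the egg is upright within 0.2 rad and slower than 50 mm/s (all of step 2 and angle between sign's own z axis and vertical below 0.2 rad and linear speed of sign below 0.05 m/s and contact force between sign and the fingers below 0.01 N); the robot touches nothing.
It fails at once if the fingers press the hook with more than 15 N (contact force between hook and the fingers above 15 N).
It fails at once if the sign is pressed on the hook with more than 25 N (contact force between sign and hook above 25 N).
It fails at once if a bystander (tape, scissors or cup) is moved by more than 30 mm (distance of any of tape_1, scissors_red, cup from where it was at the start of the episode above 0.03 m).
It also fails if it takes over 70 s, if anything falls off the work surface, if the arm or the gripper's body presses on something with over 40 N, if the wrist force passes 120 N, or if a joint passes its speed limit or range.

ROBOT

A 6-joint arm with a two-finger parallel gripper is mounted at the origin on the work surface; the furniture and walls round the work are solid. World frame = base frame: x ahead of the robot, y to its left, z up, the work surface at z = 0. Lengths are in m, angles in rad, forces in N, time in s.
With the tool pointing down it reaches from about 0.225 to 0.725 m from the base axis. Payload 3.1 kg.
Tool frame: the origin (TCP) lies midway between the tips of the shut fingers; the grasp point (between the pads) lies 19 mm behind it; z points along the fingers, y is the line along which they close (so a half turn about z gives the same grasp; the last joint's range is limited). The gripper opens to 85 mm and grips with 20 to 120 N. Pads are 22 mm wide; open, the fingers measure 114 mm over their backs; the gripper's body (76 mm by 85 mm) begins 54 mm behind the grasp point. The pads swing forward as they close: fully open they stand 13 mm farther back than shut.
Start: joints at [-1.265, 0.048, 0.099, 1.622, 0, 1.443], TCP at [0.221, -0.476, 0.231] pointing down, gripper open.
Joint ranges: [-2.91, 2.91], [-0.99, 1.94], [-1.21, 1.42], [-2.12, 2.29], [-1.49, 1.47], [-3.14, 3.14]. Speed limits (rad/s): [2.79, 2.79, 3.14, 3.14, 3.14, 3.14].

INTERFACE

Orientations are given as a unit quaternion [w, x, y, z].
In Python, from workcell import * gives the robot as it stands.
- The arm moves only by the shell command python3 -m jog 'ROWS' [FORCE]. ROWS is JSON, a list of rows, each a list of 7 numbers: the turn, a rotation vector about the tool's x, y, z in degrees, then the shift along the tool's x, y, z in mm, then the opening, from 0 (shut) to 1 (fully open). A call has 1 to 12 rows; each row is the pose to reach, as a shift and turn from the pose commanded when the call began, along the tool's axes at that moment; what a row does not reach only later rows make up. A row lasts 1/8 s, in which the tool goes at most 62.5 mm and 10.7 degrees, less where a joint would pass 70% of its speed; a pose out of reach is approached as far as the arm can. A call with a gripper value outside its range is refused whole. The fingers move at their own pace and stop on an object; FORCE is the grip in N (left out, the last holds). Time passes only in rows, so rows that repeat a pose let the fingers close. It gives the time, the measured TCP pose, the force, the opening and the grip force at its end, in the units of the state.
- get_obs(): the state, without advancing time (a new reading comes with each control period).
- get_image(name): name is "scene" or "top"; returns a dict with "img" (400x640x3 uint8, red, green, blue), "z_map" (400x640 float32, m along the optical axis (not along the pixel's ray), 0 where there is no reading), "fx", "fy", "cx", "cy" (pixels), "k1" (the pictures are not rectified: a ray, as slopes to the right and down, at radius r is drawn at 1 + k1 r^2 times it, then the intrinsics apply), "position" and "attitude" of the camera in the world. Camera axes: x right, y down, z forward; pixel columns grow to the right and rows downward; lengths in m; the calibration is good to about 2 mm. A picture is of the moment at which its call begins.
- close_job(): hands the job in; it is judged then, once.
The state is a dict: "time_s": time; "joint_positions": joint angles; "joint_vel": joint speeds; "joint_torque": joint torques, N m; "position": TCP position; "orientation": TCP orientation; "wrist_force": force on the tool from outside, world axes, zero at the start; "moment": the same for the moment, N m; "opening": finger opening in m; "grip_force": force on a finger pad.
Only numpy, scipy, OpenCV 4.12 (cv2) and the standard library are available. Lean on these libraries where they do the work, as an engineer would, in place of code of your own. Each camera call takes 0.05 s, during which the arm holds its last target. There are 200 camera calls.

## Working session

There is one attempt and no reset: what is moved stays moved. The work goes in short steps, Python scripts to look and compute and a shell command to move; the robot and the scene stay as the last step left them, time stands still between calls to the robot, and variables do not carry over. Pictures are saved under pics/ and viewed, at most 10 in all, crops included, and the job is handed in when it is done.

```bash
mkdir -p pics; ls
python3 - <<'E'
from workcell import *
import cv2
for n in ("scene","top"):
    d=get_image(n)
    cv2.imwrite(f"pics/{n}0.png",d["img"][:,:,::-1])
    import numpy as np
    np.savez(f"pics/{n}0.npz",**d)
    print(n,{k:v for k,v in d.items() if k not in("img","z_map")})
print(get_obs())
E
```

```text
pics
scene {'fx': 509.31465657755297, 'fy': 509.31465657755297, 'cx': 309.96448814597846, 'cy': 201.65167479171967, 'k1': 0.031338273914259474, 'position': array([-0.22387065,  1.29708429,  0.88613793]), 'attitude': array([ 0.1291592 , -0.22292192,  0.81894182, -0.51279432])}
top {'fx': 402.2713285677405, 'fy': 402.2713285677405, 'cx': 318.0218005263018, 'cy': 200.8123484885315, 'k1': -0.027524282881467625, 'position': array([ 0.42956877, -0.0386153 ,  1.14291567]), 'attitude': array([ 0.05007833, -0.6974985 ,  0.71395323, -0.03547934])}
{'time_s': 0.1, 'joint_positions': array([-1.26484385e+00,  4.86789766e-02,  9.77576456e-02,  1.62203250e+00,
       -1.78596524e-05,  1.44300826e+00]), 'joint_vel': array([-0.00194728, -0.00270024,  0.00379679, -0.00067938, -0.00017757,
       -0.00133872]), 'joint_torque': array([ 2.76142586e-03, -3.39851260e+01,  3.20935392e+01,  1.58628303e-02,
       -5.42596172e-05,  7.02439749e-06]), 'position': array([ 0.22045849, -0.47584793,  0.23023463]), 'orientation': array([-1.07368160e-03,  9.76575098e-01,  2.15174150e-01, -1.04865104e-04]), 'wrist_force': array([-0.45851674, -0.59337142,  0.61426078]), 'moment': array([ 0.00033152,  0.01272429, -0.01174555]), 'grip_force': 0.0, 'opening': 0.08540233879877812}
```

View pics/scene0.png

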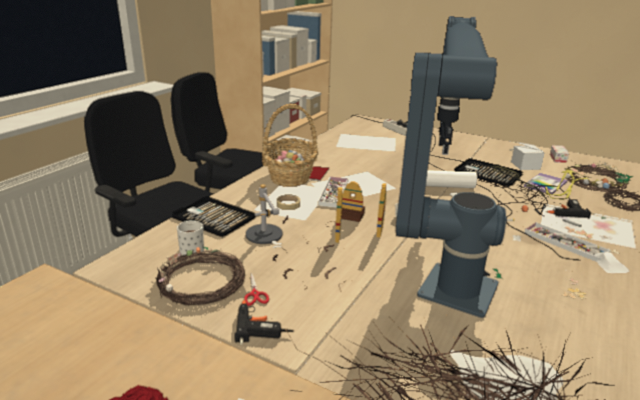

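View pics/top0.png

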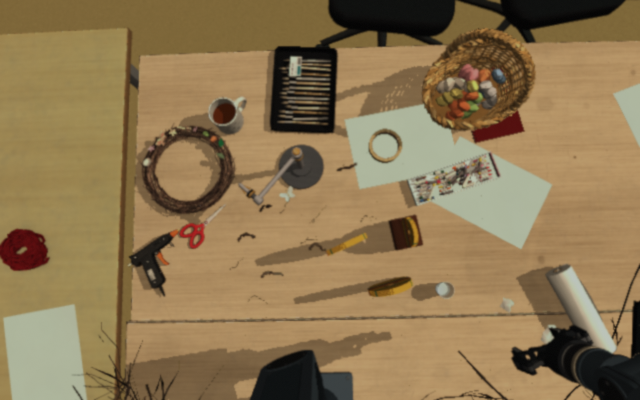

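The scene view shows the stand at about (265,225), the block with its sign at (352,200), and two loose eggs at (338,215) and (381,208). In the top view the stand foot is at (300,167) with its arm reaching down-left to (260,200). The block with its sign is at (405,233), and the other eggs are at (347,243) and (390,287). The cup is at (444,289), the scissors at (195,235) and the tape at (385,146). Next I'll measure these.

```bash
cat > h.py <<'E'
import numpy as np, cv2
from scipy.spatial.transform import Rotation as R
def rot(q): return R.from_quat(np.roll(q,-1)).as_matrix()
def K(d): return np.array([[d["fx"],0,d["cx"]],[0,d["fy"],d["cy"]],[0,0,1.]]), np.array([float(d["k1"]),0,0,0])
def ray(d,uv):
    k,c=K(d); p=cv2.undistortPoints(np.float64(uv).reshape(-1,1,2),k,c)[:,0]
    return np.c_[p,np.ones(len(p))]@rot(d["attitude"]).T
def onz(d,uv,z):
    r=ray(d,uv); o=d["position"]; return o+r*((z-o[2])/r[:,2])[:,None]
def cloud(d):
    h,w=d["z_map"].shape; g=np.stack(np.meshgrid(np.arange(w),np.arange(h)),-1).reshape(-1,2)
    P=(d["position"]+ray(d,g)*d["z_map"].reshape(-1,1)).reshape(h,w,3); P[d["z_map"]==0]=np.nan; return P
def proj(d,P):
    Rm=rot(d["attitude"]); k,c=K(d); X=(np.float64(P).reshape(-1,3)-d["position"])@Rm
    return cv2.projectPoints(X,np.zeros(3),np.zeros(3),k,c)[0][:,0]
E
python3 - <<'E'
from h import *
np.set_printoptions(precision=4,suppress=True)
d=dict(np.load("pics/top0.npz")); P=cloud(d)
s=dict(np.load("pics/scene0.npz")); Q=cloud(s)
print("table z",np.nanmedian(P[295:310,200:300,2]),np.nanmedian(Q[230:240,280:300,2]))
def box(P,u0,u1,v0,v1,zmin,zmax):
    a=P[v0:v1,u0:u1].reshape(-1,3); return a[(a[:,2]>zmin)&(a[:,2]<zmax)]
for n,b in {"foot":(270,330,140,195),"block":(385,428,210,255),"eggA":(325,370,230,258),"eggB":(365,416,272,302)}.items():
    for z0,z1 in((.012,.03),(.03,.045),(.045,.1),(.1,.13),(.13,.3)):
        a=box(P,*b,z0,z1)
        if len(a)>3: print(n,z0,len(a),a.mean(0),a.min(0),a.max(0))
# arm
a=box(P,235,330,140,215,.14,.25); print(len(a)); 
for r in a[::6]: print(r)
E
```

```text
table z 0.00027113583041837863 0.0005586940445012623
foot 0.012 938 [0.6649 0.0243 0.0158] [ 0.6029 -0.0334  0.012 ] [0.7338 0.0929 0.0293]
foot 0.03 5 [0.662  0.0266 0.0376] [0.6607 0.0227 0.0324] [0.6636 0.0313 0.0441]
foot 0.045 29 [0.6633 0.0277 0.0708] [0.6608 0.0205 0.0471] [0.67   0.0368 0.1   ]
foot 0.1 11 [0.6628 0.0268 0.1088] [0.6603 0.0212 0.1014] [0.6678 0.0341 0.1204]
foot 0.13 301 [0.6408 0.0522 0.1733] [0.5833 0.016  0.1411] [0.6824 0.0978 0.195 ]
block 0.012 62 [ 0.4736 -0.2366  0.0231] [ 0.4271 -0.2961  0.013 ] [ 0.5152 -0.2131  0.0297]
block 0.03 498 [ 0.4718 -0.2481  0.0353] [ 0.4268 -0.2986  0.03  ] [ 0.5218 -0.2134  0.0443]
block 0.045 138 [ 0.471  -0.2522  0.0734] [ 0.4339 -0.2667  0.0451] [ 0.5105 -0.2447  0.0997]
block 0.1 99 [ 0.4719 -0.2537  0.1159] [ 0.4387 -0.2676  0.1003] [ 0.5063 -0.2452  0.1299]
block 0.13 84 [ 0.4718 -0.2559  0.1386] [ 0.4508 -0.2641  0.1306] [ 0.4935 -0.2484  0.1461]
eggA 0.1 19 [ 0.4368 -0.072   0.1174] [ 0.4184 -0.1392  0.1002] [ 0.4691 -0.0387  0.1288]
eggA 0.13 226 [ 0.4428 -0.0872  0.1726] [ 0.4186 -0.1347  0.1304] [ 0.4688 -0.0
[... 1936 characters left out ...]
21 0.167 ]
[0.5782 0.1456 0.1757]
[0.5786 0.1126 0.1672]
[0.5771 0.1594 0.1684]
[0.5765 0.1442 0.1699]
[0.5752 0.1141 0.1735]
[0.5748 0.1596 0.1672]
[0.5731 0.1407 0.1756]
[0.5731 0.112  0.1711]
[0.5702 0.1449 0.1794]
[0.5706 0.1192 0.1723]
[0.5684 0.1529 0.1762]
[0.5689 0.1393 0.1702]
[0.5682 0.1169 0.1713]
[0.567  0.1519 0.1686]
[0.5661 0.1364 0.1725]
[0.5658 0.1218 0.1714]
[0.5635 0.1482 0.175 ]
[0.5638 0.1343 0.1704]
[0.5634 0.1195 0.1705]
[0.5614 0.1416 0.1711]
[0.5608 0.1265 0.173 ]
[0.5583 0.1359 0.1754]
[0.5581 0.1215 0.1737]
[0.5556 0.1285 0.1755]
[0.5562 0.115  0.1682]
[0.5533 0.1264 0.1737]
[0.5519 0.1373 0.1678]
[0.5505 0.1188 0.1751]
[0.5483 0.1239 0.1744]
[0.5456 0.1235 0.1763]
```

Run:
```python
import cv2,numpy as np
t=cv2.imread("pics/top0.png"); s=cv2.imread("pics/scene0.png")
a=cv2.resize(t[140:310,230:460],(0,0),fx=3.4,fy=3.4,interpolation=cv2.INTER_CUBIC)[:,:780]
cv2.imwrite("pics/c1.png",a)
b=cv2.resize(s[165:255,235:400],(0,0),fx=4.8,fy=4.8,interpolation=cv2.INTER_CUBIC)
cv2.imwrite("pics/c2.png",b);print(a.shape,b.shape)
```

```text
(578, 780, 3) (432, 792, 3)
```

Run:
```python
from h import *
np.set_printoptions(precision=4,suppress=True)
d=dict(np.load("pics/top0.npz")); P=cloud(d)
def box(u0,u1,v0,v1,zmin,zmax):
    a=P[v0:v1,u0:u1].reshape(-1,3); return a[(a[:,2]>zmin)&(a[:,2]<zmax)]
# foot circle: enclosing circle of dark foot mask
f=box(265,335,135,200,.014,.026)
c,r=cv2.minEnclosingCircle(f[:,:2].astype(np.float32)); print("foot circle",c,r)
cap=box(285,310,140,175,.178,.2); print("cap",cap[:,:2].mean(0),(cap[:,:2].max(0)+cap[:,:2].min(0))/2,len(cap))
c=np.array(c)
a=box(235,330,140,215,.155,.185); dd=np.linalg.norm(a[:,:2]-c,axis=1); 
b=a[(dd>.03)&(dd<.115)]
vx,vy,x0,y0=cv2.fitLine(b[:,:2].astype(np.float32),cv2.DIST_HUBER,0,.001,.001).ravel()
u=np.array([vx,vy]); u=u if u[0]<0 else -u
print("bar dir",u,"angle",np.arctan2(u[1],-u[0]),"offset of line from post",np.cross(u,c-[x0,y0]))
n=np.array([-u[1],u[0]]); n=n if n[1]>0 else -n
rel=np.c_[(a[:,:2]-c)@u,(a[:,:2]-c)@n]; 
t=rel[rel[:,0]>.12]; print("tip region along/off ranges",t.min(0),t.max(0))
print("n",n,"bar105",c+.105*u)
# sign plate
s=box(380,430,205,258,.1,.15)
vx,vy,x0,y0=cv2.fitLine(s[:,:2].astype(np.float32),cv2.DIST_HUBER,0,.001,.001).ravel()
print("sign yaw deg",np.degrees(np.arctan(vy/vx)),"centre",(s.max(0)+s.min(0))/2,"y range of top",s[s[:,2]>.135].min(0),s[s[:,2]>.135].max(0))
bk=box(380,430,205,258,.028,.04); print("block rect",cv2.minAreaRect(bk[:,:2].astype(np.float32)))
```

```text
foot circle (0.6635639071464539, 0.02980247512459755) 0.06883949041366577
cap [0.6681 0.0295] [0.6698 0.0302] 79
bar dir [-0.7519  0.6593] angle 0.71985936 offset of line from post 0.00257031263256402
tip region along/off ranges [ 0.1201 -0.0088] [0.1569 0.065 ]
n [0.6593 0.7519] bar105 [0.5846 0.099 ]
sign yaw deg 10.0716305 centre [ 0.4725 -0.2564  0.1232] y range of top [ 0.4533 -0.2629  0.135 ] [ 0.4907 -0.249   0.1461]
block rect ((0.4733716547489166, -0.25624048709869385), (0.08613532036542892, 0.07436612993478775), 10.437859535217285)<stdin>:15: DeprecationWarning: Arrays of 2-dimensional vectors are deprecated. Use arrays of 3-dimensional vectors instead. (deprecated in NumPy 2.0)
```

View pics/c1.png

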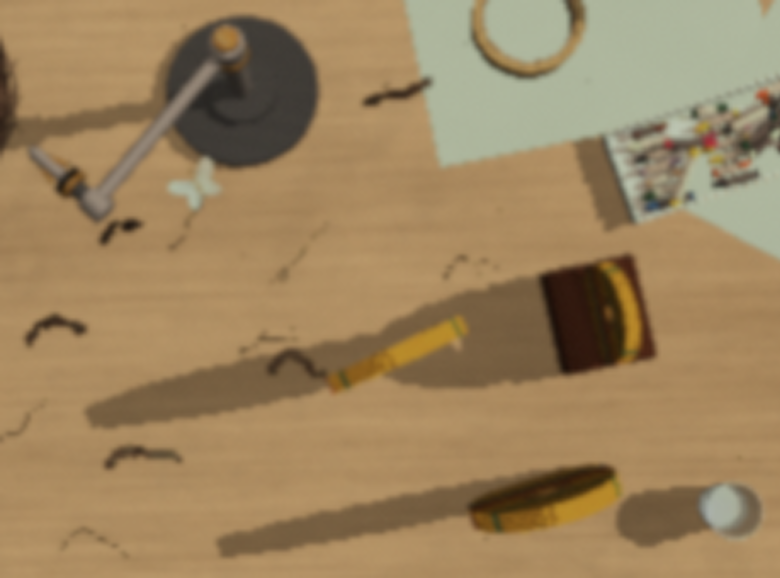

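The crop shows the brass cap at (228,42), the bar running to (97,205), and the pin pointing up-left from there. The only sign standing in the block has its top at 0.142 m, so it is the smallest and the right one. I'll go to the hook first, with the fingers shut.

```bash
cat > to.py <<'E'
# usage: to.py x y z yaw_deg : prints tool-frame shift (mm) and turn (deg about tool z) from present pose
import sys; from h import *; from workcell import *
np.set_printoptions(precision=2,suppress=True)
o=get_obs(); Rm=rot(o["orientation"]); p=o["position"]; yaw=np.degrees(np.arctan2(Rm[1,0],Rm[0,0]))
print("t",round(o["time_s"],2),"pos",p*1e3,"yaw",round(yaw,2),"F",o["wrist_force"],"tilt",Rm[:,2])
if len(sys.argv)>1:
    x,y,z,w=map(float,sys.argv[1:]); print("shift mm",Rm.T@(np.array([x,y,z])-p)*1e3,"turn",-((w-yaw+180)%360-180))
E
python3 -m jog '[[0,0,-5,20,-12,-10,0],[0,0,-13,60,-37,-25,0],[0,0,-22,105,-65,-30,0],[0,0,-32,150,-93,-30,0],[0,0,-42,195,-121,-30,0],[0,0,-52,240,-150,-30,0],[0,0,-62,285,-178,-30,0],[0,0,-72,330,-206,-30,0],[0,0,-82,375,-234,-30,0],[0,0,-92,420,-262,-30,0],[0,0,-100,450,-281,-30,0],[0,0,-105,470,-293,-30,0]]'
python3 to.py 0.619 0.134 0.26 155
```

```text
time_s: 1.6
position: [0.5243, -0.0111, 0.2604]
orientation: [-0.001, 0.421, 0.907, -0.0]
wrist_force: [-0.4, -0.5, -0.4]
opening: 0.0002
grip_force: 0.0
t 1.6 pos [524.35 -11.13 260.43] yaw 130.15 F [-0.35 -0.46 -0.36] tilt [-0.  0. -1.]
shift mm [ 49.89 165.93   0.34] turn -24.848224454805774
```

```bash
python3 -m jog '[[0,0,-5,10,30,0,0],[0,0,-13,24,80,0,0],[0,0,-21,38,125,0,0],[0,0,-25,48,160,0,0],[0,0,-25,50,166,0,0],[0,0,-25,50,166,20,0],[0,0,-25,50,166,50,0],[0,0,-25,50,166,80,0],[0,0,-25,50,166,100,0],[0,0,-25,50,166,108,0],[0,0,-25,50,166,110,0],[0,0,-25,50,166,110,0]]'
python3 - <<'E'
from h import *; from workcell import *
for n in("top","scene"):
    d=get_image(n); np.savez(f"pics/{n}1.npz",**d)
    c=proj(d,[.60,.11,.165])[0].astype(int); print(n,c)
    w=50; a=d["img"][max(c[1]-w,0):c[1]+w,c[0]-w:c[0]+w,::-1]
    cv2.imwrite(f"pics/{n}1.png",cv2.resize(a,(390,390),interpolation=cv2.INTER_CUBIC))
cv2.imwrite("pics/p1.png",np.hstack([cv2.imread("pics/top1.png"),cv2.imread("pics/scene1.png")]))
E
python3 to.py
```

```text
time_s: 3.1
position: [0.6198, 0.1316, 0.1524]
orientation: [0.001, 0.218, 0.976, 0.0]
wrist_force: [0.5, -0.4, 0.3]
opening: 0.0001
grip_force: 0.0
top [265 181]
scene [266 205]
t 3.2 pos [620.1  131.77 152.73] yaw 154.84 F [0.01 0.4  0.88] tilt [ 0.  0. -1.]
```

View pics/p1.png

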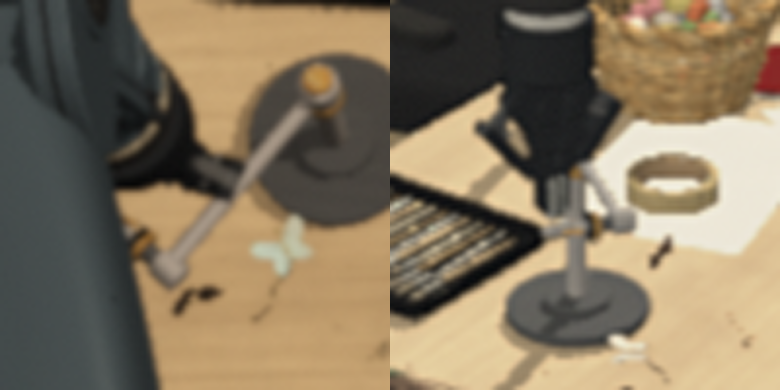

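The top view (left) shows the shut fingertip about 20 mm to the pin side of the bar, and the scene view agrees. Now I'll push gently along tool -y.

```bash
cat > chk.py <<'E'
# chk.py limit : tool-y force; exit 1 if |Fy| relative to limit exceeded
import sys; from h import *; from workcell import *
o=get_obs(); Rm=rot(o["orientation"]); f=Rm.T@o["wrist_force"]; print("t%.2f"%o["time_s"],"pos",np.round(o["position"]*1e3,1),"Ftool",np.round(f,2)); sys.exit(abs(f[1])>float(sys.argv[1]))
E
python3 chk.py 9
python3 -m jog '[[0,0,0,0,-5,0,0],[0,0,0,0,-10,0,0],[0,0,0,0,-15,0,0],[0,0,0,1,-17,0,0],[0,0,0,1,-19,0,0],[0,0,0,2,-21,0,0],[0,0,0,3,-23,0,0],[0,0,0,3,-25,0,0],[0,0,0,4,-27,0,0],[0,0,0,5,-29,0,0],[0,0,0,5,-31,0,0],[0,0,0,6,-33,0,0]]' >/dev/null
python3 chk.py 3 && python3 -m jog '[[0,0,0,0,-2,0,0],[0,0,0,1,-4,0,0],[0,0,0,1,-6,0,0],[0,0,0,1,-8,0,0]]' >/dev/null
python3 chk.py 3
python3 - <<'E'
from h import *; from workcell import *
d=get_image("top"); np.savez("pics/top2.npz",**d)
c=proj(d,[.60,.11,.165])[0].astype(int); w=50; a=d["img"][c[1]-w:c[1]+w,c[0]-w:c[0]+w,::-1]
cv2.imwrite("pics/top2.png",cv2.resize(a,(390,390),interpolation=cv2.INTER_CUBIC))
P=cloud(d); cc=np.array([.668,.03]); a=P[135:225,225:330].reshape(-1,3); a=a[(a[:,2]>.163)&(a[:,2]<.18)]
r=a[:,:2]-cc; dd=np.linalg.norm(r,axis=1); r=r[(dd>.03)&(dd<.135)]; ang=np.arctan2(r[:,1],-r[:,0])
print(len(r),"bar angle",np.median(ang),np.percentile(ang,[10,90]))
E
```

```text
t3.20 pos [620.1 131.8 152.7] Ftool [ 0.16  0.37 -0.88]
t4.70 pos [599.8 104.4 151.3] Ftool [-0.8  -0.68 -0.12]
t4.70 pos [599.8 104.4 151.3] Ftool [-0.8  -0.68 -0.12]
147 bar angle 0.5959114848507385 [0.53257694 0.67036804]False
False
False
```

```bash
sed -i 's/sys.exit(abs/sys.exit(int(abs/; s/argv\[1\]))$/argv[1])))/' chk.py
cat > ang.py <<'E'
from h import *; from workcell import *
d=get_image("top"); np.savez("pics/last.npz",**d)
P=cloud(d); cc=np.array([.668,.03]); a=P[135:240,225:330].reshape(-1,3); a=a[(a[:,2]>.163)&(a[:,2]<.178)]
r=a[:,:2]-cc; dd=np.linalg.norm(r,axis=1); r=r[(dd>.03)&(dd<.135)&(r[:,0]<0)]; ang=np.arctan2(r[:,1],-r[:,0])
print(len(r),"bar angle",np.median(ang),np.percentile(ang,[10,90]))
E
python3 -m jog '[[0,0,0,0,-1.5,0,0],[0,0,0,1,-3,0,0],[0,0,0,1,-4.5,0,0],[0,0,0,1,-6,0,0]]' >/dev/null
python3 chk.py 2.5 && python3 -m jog '[[0,0,0,0,-1,0,0],[0,0,0,0,-2,0,0],[0,0,0,0,-3,0,0]]' >/dev/null
python3 chk.py 2.5 && python3 -m jog '[[0,0,0,0,-1,0,0],[0,0,0,0,-2,0,0],[0,0,0,1,-3,0,0]]' >/dev/null
python3 chk.py 2.5 && python3 -m jog '[[0,0,0,0,-1,0,0],[0,0,0,0,-2,0,0],[0,0,0,1,-3,0,0]]' >/dev/null
python3 chk.py 2.5 && python3 -m jog '[[0,0,0,0,-1,0,0],[0,0,0,0,-2,0,0],[0,0,0,1,-3,0,0]]' >/dev/null
python3 chk.py 2.5 && python3 -m jog '[[0,0,0,0,-1,0,0],[0,0,0,0,-2,0,0],[0,0,0,1,-3,0,0]]' >/dev/null
python3 chk.py 2.5; python3 ang.py
```

```text
t5.25 pos [596.4  99.4 151.3] Ftool [ 0.32  0.15 -0.35]
t5.62 pos [595.2  96.7 151.3] Ftool [-0.58  0.48 -0.63]
t6.00 pos [593.   94.4 151.3] Ftool [-0.25 -0.39  0.16]
t6.38 pos [590.8  92.1 151.3] Ftool [-0.3  -0.24 -0.73]
t6.75 pos [588.6  89.8 151.3] Ftool [ 0.72 -0.04 -0.04]
t7.12 pos [586.4  87.5 151.3] Ftool [-0.06 -0.21 -0.64]
142 bar angle 0.3839492823189816 [0.3134527  0.45030966]
```

```bash
python3 -m jog '[[0,0,0,0,-1,0,0],[0,0,0,0,-2,0,0],[0,0,0,1,-3,0,0]]' >/dev/null
python3 chk.py 2 && python3 -m jog '[[0,0,0,0,-1,0,0],[0,0,0,0,-2,0,0],[0,0,0,1,-3,0,0]]' >/dev/null
python3 chk.py 2 && python3 -m jog '[[0,0,0,0,-1,0,0],[0,0,0,0,-2,0,0],[0,0,0,1,-3,0,0]]' >/dev/null
python3 chk.py 2 && python3 -m jog '[[0,0,0,0,-1,0,0],[0,0,0,0,-2,0,0],[0,0,0,1,-3,0,0]]' >/dev/null
python3 chk.py 2 && python3 -m jog '[[0,0,0,0,-1,0,0],[0,0,0,0,-2,0,0],[0,0,0,1,-3,0,0]]' >/dev/null
python3 chk.py 2 && python3 -m jog '[[0,0,0,0,-1,0,0],[0,0,0,0,-2,0,0],[0,0,0,1,-3,0,0]]' >/dev/null
python3 chk.py 2; python3 ang.py
```

```text
t7.55 pos [584.3  85.2 151.3] Ftool [ 0.12 -0.18  0.01]
t7.92 pos [582.1  82.9 151.3] Ftool [ 0.46 -0.3   0.57]
t8.30 pos [579.9  80.6 151.3] Ftool [ 0.03 -0.45  0.37]
t8.68 pos [577.7  78.4 151.3] Ftool [-0.05 -1.79 -0.19]
t9.05 pos [575.6  76.1 151.3] Ftool [ 0.35 -1.23  0.07]
t9.43 pos [573.4  73.8 151.3] Ftool [-0.52  0.06 -0.89]
120 bar angle 0.1853302898374118 [0.11903712 0.26275275]
```

```bash
python3 -m jog '[[0,0,0,0,-1,0,0],[0,0,0,0,-2,0,0]]' >/dev/null
python3 chk.py 1.9 && python3 -m jog '[[0,0,0,0,-1,0,0],[0,0,0,0,-2,0,0]]' >/dev/null
python3 chk.py 1.9 && python3 -m jog '[[0,0,0,0,-1,0,0],[0,0,0,0,-2,0,0]]' >/dev/null
python3 chk.py 1.9 && python3 -m jog '[[0,0,0,0,-1,0,0],[0,0,0,0,-2,0,0]]' >/dev/null
python3 chk.py 1.9 && python3 -m jog '[[0,0,0,0,-1,0,0],[0,0,0,0,-2,0,0]]' >/dev/null
python3 chk.py 1.9; python3 ang.py
```

```text
t9.72 pos [572.5  72.  151.3] Ftool [-0.74  0.37  0.32]
t9.97 pos [571.9  70.6 151.4] Ftool [-0.04  2.79  0.09]
t9.97 pos [571.9  70.6 151.4] Ftool [-0.04  2.79  0.09]
t9.97 pos [571.9  70.6 151.4] Ftool [-0.04  2.79  0.09]
t9.97 pos [571.9  70.6 151.4] Ftool [-0.04  2.79  0.09]
111 bar angle 0.1579863638225873 [0.07985061 0.23798827]
```

```bash
python3 -m jog '[[0,0,0,0,-0.5,0,0],[0,0,0,0,-0.5,0,0],[0,0,0,0,-0.5,0,0],[0,0,0,0,-0.5,0,0],[0,0,0,0,-0.5,0,0],[0,0,0,0,-0.5,0,0],[0,0,0,0,-0.5,0,0],[0,0,0,0,-0.5,0,0],[0,0,0,0,-0.5,0,0],[0,0,0,0,-0.5,0,0]]' >/dev/null
python3 chk.py 9; python3 ang.py;python3 ang.py;python3 chk.py 9
python3 - <<'E'
from h import *; from workcell import *
d=get_image("scene"); np.savez("pics/scene3.npz",**d)
E
python3 chk.py 9
```

```text
t11.28 pos [571.8  70.3 151.4] Ftool [0.43 5.18 0.47]
110 bar angle 0.15745476517337909 [0.06842037 0.23759623]
109 bar angle 0.1584773260484016 [0.07644327 0.2359374 ]
t11.38 pos [571.8  70.3 151.4] Ftool [-0.16  5.48  0.08]
t11.43 pos [571.8  70.3 151.4] Ftool [-0.88  5.13  0.98]
```

The arm sits at its stop and was held there for over a second at about 5 N. Now I'll ease off, lift, and go over the sign.

```bash
python3 -m jog '[[0,0,0,0,0.5,0,0],[0,0,0,0,1,0,0],[0,0,0,0,2,0,0],[0,0,0,0,4,0,0],[0,0,0,0,8,0,0],[0,0,0,0,12,0,0],[0,0,0,0,12,-15,0],[0,0,0,0,12,-50,0],[0,0,0,0,12,-90,0],[0,0,0,0,12,-110,0]]' >/dev/null
python3 to.py 0.473 -0.2562 0.26 190;  python3 ang.py
```

```text
t 12.68 pos [577.56  80.56 265.72] yaw 154.85 F [ 0.29  0.08 -0.61] tilt [ 0.01 -0.   -1.  ]
shift mm [ -48.42 -349.28    5.22] turn -35.14660367196703
142 bar angle 0.1678934149665386 [0.09358017 0.24359521]
```

```bash
python3 -m jog '[[0,0,-3,-3,-20,0,0.5],[0,0,-8,-8,-60,0,1],[0,0,-14,-15,-105,0,1],[0,0,-20,-22,-155,0,1],[0,0,-25,-29,-205,0,1],[0,0,-30,-36,-255,0,1],[0,0,-35,-42,-300,0,1],[0,0,-35,-47,-335,0,1],[0,0,-35,-48,-347,0,1],[0,0,-35,-48,-349,0,1],[0,0,-35,-48,-349,0,1]]' >/dev/null
python3 to.py 0.473 -0.2562 0.110 190
python3 - <<'E'
from h import *; from workcell import *
np.set_printoptions(precision=4,suppress=True)
D={}
for n in("top","scene"):
    D[n]=d=get_image(n); np.savez(f"pics/{n}4.npz",**d)
d=D["top"]; P=cloud(d); u0,v0=proj(d,[.56,.05,.165])[0].astype(int); print(u0,v0)
cv2.imwrite("pics/t4.png",d["img"][:,:,::-1])
w=55; A=cv2.resize(d["img"][v0-w:v0+w,u0-w:u0+w,::-1],(399,399),interpolation=cv2.INTER_CUBIC)
s=D["scene"]; u1,v1=proj(s,[.58,.05,.14])[0].astype(int); B=cv2.resize(s["img"][v1-w:v1+w,u1-w:u1+w,::-1],(399,399),interpolation=cv2.INTER_CUBIC)
cv2.imwrite("pics/p4.png",np.hstack([A,B])); print("scene crop centre",u1,v1)
a=P[130:250,230:340].reshape(-1,3); a=a[(a[:,2]>.155)&(a[:,2]<.182)]
# cap by ray at z=.19 : brass mask
cap=P[130:250,230:340].reshape(-1,3); cap=cap[cap[:,2]>.183]; print("cap",cap[:,:2].mean(0),len(cap))
c=np.array([.668,.03]); r=a[:,:2]-c; dd=np.hypot(*r.T)
b=a[(dd>.03)&(dd<.13)&(r[:,0]<0)]
vx,vy,x0,y0=cv2.fitLine(b[:,:2].astype(np.float32),cv2.DIST_HUBER,0,.001,.001).ravel(); t=np.arctan2(vy,vx); t=t if abs(t)<1.57 else t-np.pi*np.sign(t)
print("bar yaw deg",np.degrees(t),"thru",x0,y0)
n=np.array([-np.sin(t),np.cos(t)]); u=-np.array([np.cos(t),np.sin(t)])
al=r@u; of=r@n; pin=a[(of>.022)&(al>.13)]; rp=pin[:,:2]-c
print("pin pts",len(pin),"along mean",(rp@u).mean(),np.ptp(rp@u),"off max",(rp@n).max(),"z",np.median(pin[:,2]))
E
```

```text
t 14.1 pos [ 472.02 -254.73  261.45] yaw -170.08 F [-0.04  0.67  0.26] tilt [ 0.  0. -1.]
shift mm [ -0.66  -1.69 151.45] turn -0.08396622917371133
289 196
scene crop centre 282 206
cap [0.6691 0.0297] 51
bar yaw deg -10.136663 thru 0.5895885 0.04359642
pin pts 86 along mean 0.14860675420815084 0.021387943071433435 off max 0.06251542034231936 z 0.1690812392092344
```

View pics/p4.png

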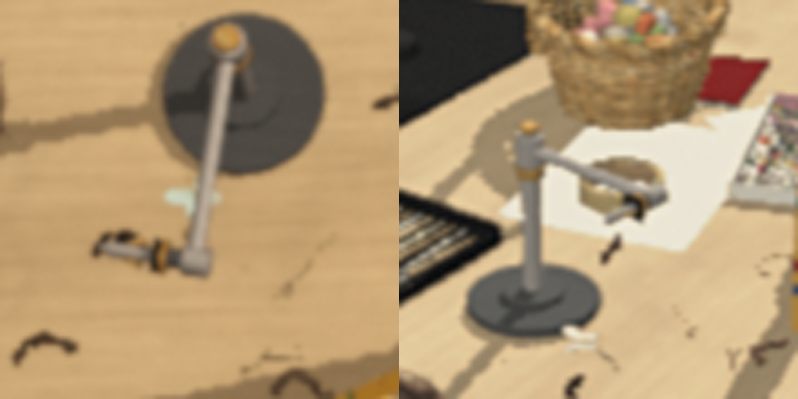

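The left crop shows the arm still at its stop, with the bar running from (228,40) to (200,265) and the pin pointing left with its tip at about (95,240). The right crop shows the pin level below the arm's end. Now I'll descend on the sign and grip it.

```bash
python3 -m jog '[[0,0,0,-0.5,-1.5,30,1],[0,0,0,-0.5,-1.5,80,1],[0,0,0,-0.5,-1.5,120,1],[0,0,0,-0.5,-1.5,142,1],[0,0,0,-0.5,-1.5,151,1],[0,0,0,-0.5,-1.5,151,1],[0,0,0,-0.5,-1.5,151,0],[0,0,0,-0.5,-1.5,151,0],[0,0,0,-0.5,-1.5,151,0],[0,0,0,-0.5,-1.5,151,0],[0,0,0,-0.5,-1.5,151,0],[0,0,0,-0.5,-1.5,151,0]]' 70
python3 to.py
```

```text
time_s: 15.7
position: [0.4727, -0.257, 0.1108]
orientation: [0.0, -0.086, 0.996, 0.0]
wrist_force: [-0.1, 1.9, 3.8]
opening: 0.0089
grip_force: 68.7
t 15.7 pos [ 472.71 -256.98  110.77] yaw -170.14 F [-0.09  1.88  3.81] tilt [ 0.  0. -1.]
```

```bash
python3 -m jog '[[0,0,0,0,0,-5,0],[0,0,0,0,0,-20,0],[0,0,0,0,0,-50,0],[0,0,0,0,0,-90,0],[0,0,0,0,0,-130,0],[0,0,0,0,0,-170,0],[0,0,0,0,0,-195,0],[0,0,0,0,0,-207,0],[0,0,0,0,0,-210,0]]'
python3 to.py 0.5354 0.1389 0.32 170
```

```text
time_s: 16.82
position: [0.4727, -0.2573, 0.321]
orientation: [0.0, -0.086, 0.996, -0.0]
wrist_force: [0.4, -0.4, -1.8]
opening: 0.0089
grip_force: 68.3
t 16.82 pos [ 472.66 -257.27  321.02] yaw -170.15 F [ 0.41 -0.4  -1.78] tilt [ 0. -0. -1.]
shift mm [-129.61  379.59    0.79] turn 19.852949068300404
```

```bash
python3 -m jog '[[0,0,1,-5,15,0,0],[0,0,3,-16,48,0,0],[0,0,6,-31,92,0,0],[0,0,9,-48,140,0,0],[0,0,12,-65,190,0,0],[0,0,15,-82,240,0,0],[0,0,18,-99,290,0,0],[0,0,20,-114,335,0,0],[0,0,20,-124,364,0,0],[0,0,20,-129,377,0,0],[0,0,20,-130,380,0,0],[0,0,20,-130,380,0,0]]' >/dev/null
python3 to.py 0.5354 0.1389 0.1885 170; python3 ang.py
```

```text
t 18.32 pos [535.44 138.59 320.01] yaw 169.8 F [-0.08 -0.42 -1.46] tilt [-0. -0. -1.]
shift mm [  0.02   0.42 131.51] turn -0.20163341266146517
206 bar angle 0.1670070611430296 [0.10628757 0.23587526]
```

```bash
python3 -m jog '[[0,0,0,0,0,10,0],[0,0,0,0,0,40,0],[0,0,0,0,0,80,0],[0,0,0,0,0,110,0],[0,0,0,0,0,126,0],[0,0,0,0,0,131,0],[0,0,0,0,0,131.5,0],[0,0,0,0,0,131.5,0]]' >/dev/null
python3 to.py
python3 - <<'E'
from h import *; from workcell import *
D={}
for n in("top","scene"):
    D[n]=d=get_image(n); np.savez(f"pics/{n}5.npz",**d)
    c=proj(d,[.53,.10,.165])[0].astype(int); w=40
    D[n+"c"]=cv2.resize(d["img"][c[1]-w:c[1]+w,c[0]-w:c[0]+w,::-1],(400,400),interpolation=cv2.INTER_CUBIC); print(n,c)
cv2.imwrite("pics/p5.png",np.hstack([D["topc"],D["scenec"]]))
E
```

```text
t 19.38 pos [536.45 139.66 190.46] yaw 169.85 F [-0.26  0.44 -1.27] tilt [ 0.  0. -1.]
top [269 209]
scene [287 209]
```

View pics/p5.png

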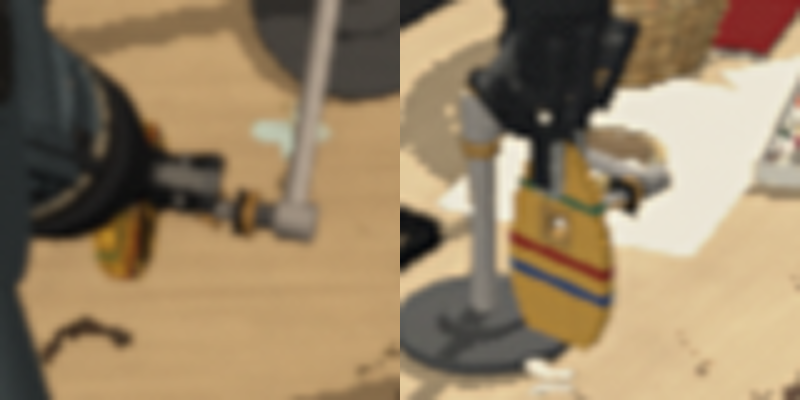

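The right crop shows the sign's front face, its eye at about (557,225) (image (278,214)), with the pin behind it. The top crop shows the sign about 15 mm beyond the pin tip. Next I'll measure the eye against the pin with the same cameras.

Run:
```python
from h import *; from workcell import *
np.set_printoptions(precision=4,suppress=True)
c=np.array([.6685,.030]); a=np.radians(10); u=np.array([-np.cos(a),np.sin(a)]); n=np.array([np.sin(a),np.cos(a)])
L=lambda p:np.c_[(p[:,:2]-c)@u,(p[:,:2]-c)@n,p[:,2]]   # along, off, z
def pinmask(f):
    d=dict(np.load(f)); P=cloud(d); l=L(P.reshape(-1,3)); m=(l[:,0]>.125)&(l[:,0]<.175)&(l[:,1]>.034)&(l[:,1]<.075)&(l[:,2]>.148)&(l[:,2]<.185)
    ys,xs=np.unravel_index(np.where(m)[0],d["z_map"].shape); return d,np.c_[xs,ys].astype(float),l[m]
T,pt,lt=pinmask("pics/top4.npz"); S,ps,ls=pinmask("pics/scene4.npz")
lt2=L(onz(T,pt,.168)); print("top n",len(pt),"off max",lt2[:,1].max())
for o in np.arange(.034,.066,.006):
    k=lt2[(lt2[:,1]>=o)&(lt2[:,1]<o+.006)]
    if len(k): print(" off %.3f along %.4f..%.4f mid %.4f n%d"%(o,k[:,0].min(),k[:,0].max(),k[:,0].mean(),len(k)))
print("scene",len(ps),ls.mean(0),ls.min(0),ls.max(0))
# scene: predicted pin axis pixels for model vs measured midline
ax=np.array([[*(c+.150*u+o*n),.165] for o in (.034,.044,.054,.064)]); print("pred scene",proj(S,ax)); print("pred top",proj(T,ax))
vx,vy,x0,y0=cv2.fitLine(ps.astype(np.float32),cv2.DIST_L2,0,.01,.01).ravel(); q=proj(S,ax); print("scene line dist px of pred from measured",(q-[x0,y0])@np.array([-vy,vx]),"dir",vx,vy)
g=(q[-1]-q[0]); print("pred dir",g/np.hypot(*g)); print("scene pix",ps.min(0),ps.max(0),ps.mean(0))
# eye
E_=dict(np.load("pics/scene5.npz")); o=get_obs(); tcp=o["position"]; lt=L(tcp[None])[0]; print("tcp local",lt)
im=E_["img"].astype(int); win=im[200:228,265:292]; P=cloud(E_); lw=L(P.reshape(-1,3)).reshape(P.shape)
print("face off", np.nanmedian(lw[220:232,272:285,1]))
print((win.sum(2)//3)[4:24,3:24])
pe=proj(E_,[[*(c+(lt[0])*u+(lt[1]+.005)*n),tcp[2]-.0228]]); print("pred eye px",pe)
```

```text
top n 58 off max 0.06295716517084549
 off 0.034 along 0.1407..0.1564 mid 0.1493 n17
 off 0.040 along 0.1418..0.1547 mid 0.1480 n15
 off 0.046 along 0.1454..0.1530 mid 0.1492 n8
 off 0.052 along 0.1440..0.1534 mid 0.1491 n10
 off 0.058 along 0.1444..0.1520 mid 0.1482 n7
scene 37 [0.1538 0.0489 0.1678] [0.143  0.0349 0.1589] [0.1641 0.0687 0.1781]
pred scene [[290.0204 208.0862]
 [287.8754 209.1698]
 [285.7115 210.2629]
 [283.5283 211.3658]]
pred top [[273.6376 210.8652]
 [269.6251 210.2555]
 [265.6166 209.6463]
 [261.6122 209.0377]]
scene line dist px of pred from measured [-0.2562 -0.0305  0.1972  0.4269] dir 0.930978 -0.36507526
pred dir [-0.8926  0.4509]
scene pix [283. 205.] [293. 212.] [287.7027 209.2703]
tcp local [0.1492 0.0851 0.1902]
face off 0.09317246812633784
[[230 226 197 140  86  46  30  27  42  82 104 106 109 115 114 108 124 149
  162 158 127]
 [231 226 183 110  69  48  35  27  38  80 106 111 114 117 115 110 110 117
  133 137 106]
 [231 223 179 118  88  79  69  55  54  84 108 115 116 117 117 112 108 112
  119 117  92]
 [228 202 152 117 109 108 108 100  89 101 112 112 11
[... 795 characters left out ...]
117 108 111 117 118 117 117
  111 103 124]
 [163 109  76  69  73  84  95 102 103 105 109 106 104 111 117 117 117 118
  115 113 124]
 [170 127 102  90  78  76  76  80  84  92 102 104 107 113 118 117 118 117
  115 109 112]
 [170 131 113 111 109 102  89  77  70  74  82  94 104 113 118 119 119 119
  117 108 107]
 [167 123 108 113 117 116 111 103  90  77  71  73  82  95 108 114 116 118
  118 107 103]
 [165 114  86  91 101 111 117 117 113 104  90  79  73  74  81  91 100 110
  115 107 102]
 [166 120  83  73  78  89 101 111 117 117 113 109  98  86  77  73  75  85
   96  97  91]
 [149 127 106  91  80  76  79  89 101 110 117 118 116 110 101  90  77  70
   72  69  70]]
pred eye px [[277.5408 213.4999]]
```

```bash
cat > ck.py <<'E'
# ck.py lim_lateral lim_push : averages nothing; tool-frame force minus sign's weight
import sys; from h import *; from workcell import *
o=get_obs(); Rm=rot(o["orientation"]); f=Rm.T@(o["wrist_force"]+[0,0,1.45]); m=Rm.T@o["moment"]
c=np.array([.6685,.030]); a=np.radians(10); n=np.array([np.sin(a),np.cos(a)]); u=np.array([-np.cos(a),np.sin(a)])
p=o["position"]; print("t%.2f"%o["time_s"],"along %.1f off %.1f z %.1f"%((p[:2]-c)@u*1e3,(p[:2]-c)@n*1e3,p[2]*1e3),"F",np.round(f,1),"M",np.round(m,2),"op %.1f"%(o["opening"]*1e3))
sys.exit(int(max(abs(f[0]),abs(f[2]))>float(sys.argv[1]) or abs(f[1])>float(sys.argv[2])))
E
python3 ck.py 9 9
python3 -m jog '[[0,0,0,0,-2,1,0],[0,0,0,0,-5,1.5,0],[0,0,0,0,-8,1.5,0],[0,0,0,0,-11,1.5,0],[0,0,0,0,-13,1.5,0]]' >/dev/null
python3 ck.py 3 3 && python3 -m jog '[[0,0,0,0,-1.5,0,0],[0,0,0,0,-3,0,0],[0,0,0,0,-4,0,0]]' >/dev/null
python3 ck.py 3 3 && python3 -m jog '[[0,0,0,0,-1.5,0,0],[0,0,0,0,-3,0,0],[0,0,0,0,-4,0,0]]' >/dev/null
python3 ck.py 3 3 && python3 -m jog '[[0,0,0,0,-1.5,0,0],[0,0,0,0,-3,0,0],[0,0,0,0,-4,0,0]]' >/dev/null
python3 ck.py 3 3; python3 ang.py
```

```text
t19.48 along 149.2 off 85.1 z 190.2 F [-0.6 -1.1  0.9] M [-0.03 -0.   -0.04] op 9.1
t20.10 along 150.0 off 71.5 z 187.3 F [-0.7  0.1  0.3] M [-0.04  0.    0.07] op 8.8
t20.48 along 150.0 off 67.7 z 187.3 F [-0.8  0.3  0.3] M [ 0.02 -0.04 -0.06] op 9.0
t20.85 along 150.0 off 63.7 z 187.3 F [-0.6 -0.1 -0.7] M [-0.01 -0.   -0.  ] op 8.9
t21.23 along 150.0 off 59.7 z 187.3 F [ 0.2  0.8 -0.6] M [-0.   -0.   -0.06] op 8.7
209 bar angle 0.16790629225688383 [0.10763013 0.2365619 ]
```

```bash
python3 -m jog '[[0,0,0,0,-1,-1,0],[0,0,0,0,-2,-1,0],[0,0,0,0,-3,-1,0],[0,0,0,0,-4,-1,0]]' >/dev/null
python3 ck.py 3.5 9 && python3 -m jog '[[0,0,0,0,-1,0,0],[0,0,0,0,-2,0,0],[0,0,0,0,-3,0,0]]' >/dev/null
python3 ck.py 3.5 9 && python3 -m jog '[[0,0,0,0,-1,0,0],[0,0,0,0,-2,0,0],[0,0,0,0,-3,0,0]]' >/dev/null
python3 ck.py 3.5 9 && python3 -m jog '[[0,0,0,0,-1,0,0],[0,0,0,0,-2,0,0],[0,0,0,0,-3,0,0]]' >/dev/null
python3 ck.py 3.5 9 && python3 -m jog '[[0,0,0,0,-1,0,0],[0,0,0,0,-2,0,0],[0,0,0,0,-3,0,0]]' >/dev/null
python3 ck.py 3.5 9 ; python3 ang.py
```

```text
t21.77 along 150.1 off 55.8 z 188.3 F [ 0.6  0.9 -1.2] M [-0.03  0.04 -0.02] op 9.1
t22.15 along 150.1 off 52.7 z 188.3 F [ 0.1 -0.3  0.1] M [ 0.01 -0.05  0.01] op 9.0
t22.52 along 149.7 off 50.0 z 188.5 F [-1.   1.2 -0.4] M [-0.15 -0.27 -0.  ] op 8.8
t22.90 along 149.8 off 47.0 z 188.5 F [-2.2  2.1 -0.6] M [-0.32 -0.46  0.  ] op 8.8
t23.27 along 150.0 off 44.1 z 188.4 F [-1.8  2.  -0.1] M [-0.69 -0.48 -0.05] op 8.8
183 bar angle 0.16966748896529005 [0.10241983 0.23834628]
```

```bash
python3 -m jog '[[0,0,0,-0.5,0,0,0],[0,0,0,-1,0,0,0],[0,0,0,-1,0,0,0]]' >/dev/null
python3 ck.py 3.5 9 && python3 -m jog '[[0,0,0,0,-1,0,0],[0,0,0,0,-2,0,0],[0,0,0,0,-3,0,0]]' >/dev/null
python3 ck.py 3.5 9 && python3 -m jog '[[0,0,0,0,-1,0,0],[0,0,0,0,-2,0,0],[0,0,0,0,-3,0,0]]' >/dev/null
python3 ck.py 3.5 9 && python3 -m jog '[[0,0,0,0,-1,0,0],[0,0,0,0,-2,0,0]]' >/dev/null
python3 ck.py 3.5 9 ; python3 ang.py
```

```text
t23.70 along 149.4 off 43.9 z 188.3 F [-0.9  2.4 -0.2] M [-0.61 -0.23 -0.1 ] op 8.8
t24.07 along 149.3 off 41.1 z 188.2 F [-0.8  4.2 -1.1] M [-0.73 -0.19  0.02] op 9.1
t24.45 along 149.1 off 37.1 z 188.2 F [-1.5 -1.2 -0.6] M [ 0.07 -0.24 -0.02] op 9.3
t24.70 along 149.2 off 35.6 z 188.3 F [-1.4  0.  -0.9] M [ 0.09 -0.2   0.04] op 8.9
187 bar angle 0.17327801736212484 [0.10815054 0.24291558]
```

```bash
python3 -m jog '[[0,0,0,-0.5,-1,0,0],[0,0,0,-0.5,-2,0,0],[0,0,0,-0.5,-3,0,0]]' >/dev/null
python3 ck.py 3.5 9 && python3 -m jog '[[0,0,0,0,-1,0,0],[0,0,0,0,-2,0,0],[0,0,0,0,-3,0,0]]' >/dev/null
python3 ck.py 3.5 9 && python3 -m jog '[[0,0,0,0,-1,0,0],[0,0,0,0,-2,0,0]]' >/dev/null
python3 ck.py 3.5 9 && python3 -m jog '[[0,0,0,0,-1,0,0],[0,0,0,0,-2,0,0]]' >/dev/null
python3 ck.py 3.5 9 && python3 -m jog '[[0,0,0,0,-1,0,0],[0,0,0,0,-2,0,0]]' >/dev/null
python3 ck.py 3.5 9 ; python3 ang.py
```

```text
t25.12 along 148.8 off 33.5 z 188.3 F [-0.9  3.   0.3] M [-0.57 -0.01  0.03] op 8.7
t25.50 along 148.8 off 30.5 z 188.3 F [0.3 5.5 0.9] M [-1.18  0.04  0.04] op 8.4
t25.75 along 148.8 off 28.7 z 188.3 F [-0.2  5.5  0.7] M [-1.18  0.02  0.03] op 9.1
t26.00 along 148.9 off 27.0 z 188.3 F [0.3 7.4 0.8] M [-1.55  0.03  0.01] op 8.9
t26.25 along 148.9 off 25.7 z 188.3 F [0.5 8.  1.7] M [-1.93  0.    0.02] op 9.1
181 bar angle 0.16706058379633104 [0.10277027 0.24108112]
```

```bash
python3 -m jog '[[0,0,0,0,-1,0,0],[0,0,0,0,-1.5,0,0]]' >/dev/null
python3 ck.py 4 12 && python3 -m jog '[[0,0,0,0,-0.7,0,0],[0,0,0,0,-1,0,0]]' >/dev/null
python3 ck.py 4 12 && python3 -m jog '[[0,0,0,0,-0.7,0,0],[0,0,0,0,-1,0,0]]' >/dev/null
python3 ck.py 4 12 && python3 -m jog '[[0,0,0,0,-0.7,0,0],[0,0,0,0,-1,0,0]]' >/dev/null
python3 ck.py 4 12 && python3 -m jog '[[0,0,0,0,-0.7,0,0],[0,0,0,0,-1,0,0]]' >/dev/null
python3 ck.py 4 12 ; python3 ang.py
```

```text
t26.55 along 148.9 off 24.7 z 188.3 F [ 0.3  8.7 -0.4] M [-2.09  0.05 -0.  ] op 9.1
t26.80 along 148.9 off 24.0 z 188.3 F [-0.2  9.5 -0.2] M [-2.23 -0.02  0.  ] op 9.1
t27.05 along 148.9 off 23.3 z 188.3 F [-0.4 10.8  1.4] M [-2.37 -0.01  0.01] op 9.1
t27.30 along 148.9 off 22.7 z 188.4 F [-0.3 10.5  0.9] M [-2.64  0.01  0.05] op 8.6
t27.55 along 148.9 off 22.1 z 188.3 F [-0.6 12.6  0.5] M [-2.81 -0.01  0.03] op 8.8
167 bar angle 0.16249814392225817 [0.10218842 0.23985061]
```

```bash
python3 -m jog '[[0,0,0,0,-0.5,0,0],[0,0,0,0,-1,0,0],[0,0,0,0,-1,0,0]]' >/dev/null
python3 ck.py 4 14 && python3 -m jog '[[0,0,0,0,-0.5,0,0],[0,0,0,0,-1,0,0],[0,0,0,0,-1,0,0]]' >/dev/null
python3 ck.py 4 14.5 && python3 -m jog '[[0,0,0,0,-0.5,0,0],[0,0,0,0,-1,0,0],[0,0,0,0,-1,0,0]]' >/dev/null
python3 ck.py 4 15
```

```text
t27.98 along 148.9 off 21.6 z 188.4 F [-0.8 13.   1.5] M [-2.93 -0.    0.07] op 9.3
t28.35 along 148.9 off 20.9 z 188.4 F [-1.  13.5  1.2] M [-3.14 -0.05  0.02] op 9.2
t28.73 along 148.9 off 20.8 z 188.4 F [ 0.8 14.8  1.8] M [-3.52 -0.12  0.05] op 8.8
```

```bash
python3 -m jog '[[0,0,0,0,-0.3,0,0],[0,0,0,0,-0.3,0,0],[0,0,0,0,-0.3,0,0]]' >/dev/null
python3 ck.py 4 15
python3 -m jog '[[0,0,0,0,1,0,0],[0,0,0,0,2,0,0],[0,0,0,0,3,0,0],[0,0,0,0,4,0,0]]' >/dev/null
python3 ck.py 9 15
python3 -m jog '[[0,0,0,0,1,0,0],[0,0,0,0,2,0,0],[0,0,0,0,3,0,0],[0,0,0,0,3,0,0]]' >/dev/null
python3 ck.py 9 15
python3 -m jog '[[0,0,0,0,1,0,0],[0,0,0,0,2,0,0],[0,0,0,0,2,0,0]]' >/dev/null
python3 ck.py 9 15; python3 ang.py
```

```text
t29.10 along 148.9 off 20.7 z 188.4 F [-0.2 15.5  2.1] M [-3.69 -0.11  0.06] op 8.8
t29.60 along 148.9 off 22.7 z 188.3 F [ 0.5 10.7  0.9] M [-2.58 -0.05  0.  ] op 8.9
t30.10 along 148.9 off 24.6 z 188.3 F [-0.1  9.   0.5] M [-2.15  0.02  0.01] op 8.8
t30.48 along 148.9 off 26.0 z 188.3 F [-0.1  8.3  1.3] M [-1.81  0.03  0.03] op 9.0
181 bar angle 0.1663651655198165 [0.09972238 0.2399737 ]
```

```bash
python3 -m jog '[[0,0,0,0,1,0,0],[0,0,0,0,1.5,0,0],[0,0,0,0,1.5,0,0]]' >/dev/null
python3 ck.py 9 15
python3 -m jog '[[0,0,0,0,1,0,0],[0,0,0,0,1.5,0,0],[0,0,0,0,1.5,0,0]]' >/dev/null
python3 ck.py 9 15
python3 -m jog '[[0,0,0,0,1,0,0],[0,0,0,0,1.5,0,0],[0,0,0,0,1.5,0,0]]' >/dev/null
python3 ck.py 9 15
```

```text
t30.90 along 148.9 off 27.0 z 188.3 F [0.6 6.5 0.6] M [-1.52 -0.01  0.02] op 9.2
t31.27 along 148.8 off 27.9 z 188.3 F [0.6 6.4 0.2] M [-1.29 -0.02  0.04] op 8.8
t31.65 along 148.8 off 28.7 z 188.3 F [1.1 5.  1. ] M [-1.12  0.13 -0.  ] op 9.0
```

```bash
python3 -m jog '[[0,0,0,0,1,0,0],[0,0,0,0,1.5,0,0],[0,0,0,0,1.5,0,0]]' >/dev/null
python3 ck.py 9 15
python3 -m jog '[[0,0,0,0,0.7,0,0],[0,0,0,0,1,0,0],[0,0,0,0,1,0,0]]' >/dev/null
python3 ck.py 9 15
python3 -m jog '[[0,0,0,0,0.7,0,0],[0,0,0,0,1,0,0],[0,0,0,0,1,0,0]]' >/dev/null
python3 ck.py 9 15
python3 -m jog '[[0,0,0,0,0.7,0,0],[0,0,0,0,1,0,0],[0,0,0,0,1,0,0]]' >/dev/null
python3 ck.py 9 15
```

```text
t32.02 along 148.8 off 29.7 z 188.2 F [ 0.4  3.1 -0.3] M [-0.8   0.17  0.04] op 8.6
t32.40 along 148.8 off 30.7 z 188.2 F [1.8 2.6 0.2] M [-0.45  0.35 -0.02] op 9.0
t32.77 along 148.7 off 31.5 z 188.2 F [ 2.1 -0.9 -0.4] M [-0.02  0.39  0.01] op 9.0
t33.15 along 148.5 off 32.9 z 188.2 F [ 0.2 -0.1 -0.2] M [0.05 0.29 0.09] op 9.2
```

```bash
python3 -m jog '[[0,0,0,0,0.5,0,0],[0,0,0,0,1,0,0],[0,0,0,0,1,0,0]]' >/dev/null
python3 ck.py 9 2 && python3 -m jog '[[0,0,0,0,0.5,0,0],[0,0,0,0,1,0,0],[0,0,0,0,1,0,0]]' >/dev/null
python3 ck.py 9 2; python3 ang.py
python3 - <<'E'
from h import *; from workcell import *
D={}
for n in("top","scene"):
    D[n]=d=get_image(n); np.savez(f"pics/{n}6.npz",**d)
    c=proj(d,[.53,.08,.165])[0].astype(int); w=30
    D[n+"c"]=cv2.resize(d["img"][c[1]-w:c[1]+w,c[0]-w:c[0]+w,::-1],(400,400),interpolation=cv2.INTER_CUBIC); print(n,c)
cv2.imwrite("pics/p6.png",np.hstack([D["topc"],D["scenec"]]))
E
```

```text
t33.52 along 148.4 off 34.0 z 188.3 F [ 0.4 -0.4  0.8] M [0.13 0.06 0.11] op 9.1
t33.90 along 148.3 off 35.0 z 188.3 F [-1.6 -1.4  1.3] M [ 0.2  -0.2   0.07] op 8.8
182 bar angle 0.19450807827912103 [0.12481334 0.2658467 ]
top [277 209]
scene [290 206]
```

View pics/p6.png

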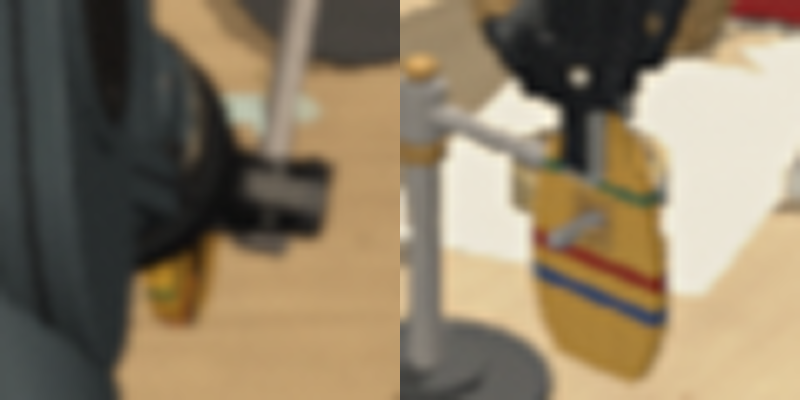

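The right crop shows the pin through the eye, its tip sticking out at about (575,235). The arm now follows the sign when it is pulled: the bar angle went from 0.167 to 0.195. So the leaves appear to have snapped. I'll bring it back to a neutral position and lower it until the pin carries the weight.

```bash
python3 -m jog '[[0,0,0,0,-0.7,0,0],[0,0,0,0,-1.5,0,0],[0,0,0,0,-2.3,0,0],[0,0,0,0,-3,0,0],[0,0,0,0,-3.5,0,0],[0,0,0,0,-3.5,0,0]]' >/dev/null
python3 ck.py 9 5;python3 -m jog '[[0,0,0,0,0,0.5,0],[0,0,0,0,0,1,0],[0,0,0,0,0,1,0]]' >/dev/null
python3 ck.py 2 5 && python3 -m jog '[[0,0,0,0,0,0.5,0],[0,0,0,0,0,1,0],[0,0,0,0,0,1,0]]' >/dev/null
python3 ck.py 9 9; python3 ang.py
```

```text
t34.80 along 148.8 off 31.6 z 188.3 F [-0.5 -0.3  2. ] M [ 0.08 -0.07  0.03] op 8.8
t35.17 along 148.7 off 31.7 z 188.1 F [ 1.7 -0.  -3.5] M [0.01 0.4  0.06] op 8.9
t35.17 along 148.7 off 31.7 z 188.1 F [ 1.7 -0.  -3.5] M [0.01 0.4  0.06] op 8.9
180 bar angle 0.17194773352716153 [0.10892077 0.24276198]
```

```bash
python3 -m jog '[[0,0,0,0,0,-0.5,0],[0,0,0,0,0,-0.5,0]]' >/dev/null
python3 ck.py 9 5;python3 -m jog '[[0,0,0,0,0,0,0.15],[0,0,0,0,0,0,0.15],[0,0,0,0,0,0,0.3],[0,0,0,0,0,0,0.5],[0,0,0,0,0,0,0.5],[0,0,0,0,0,0,0.5],[0,0,0,0,0,0,0.5]]' 
python3 ck.py 9 9; python3 ang.py
```

```text
t35.48 along 148.7 off 31.6 z 188.1 F [ 2.1  0.1 -3.7] M [0.01 0.43 0.04] op 8.8
time_s: 36.35
position: [0.5276, 0.0869, 0.1878]
orientation: [0.0, 0.088, 0.996, 0.0]
wrist_force: [1.6, -0.0, -0.3]
opening: 0.0426
grip_force: 0.0
t36.35 along 148.6 off 31.5 z 187.8 F [-1.6  0.3 -1.1] M [ 0.03 -0.01  0.01] op 42.6
190 bar angle 0.17541321217447398 [0.11159803 0.2425436 ]
```

Released. I'll lift straight up, move clear and check.

```bash
python3 -m jog '[[0,0,0,0,0,-4,0.5],[0,0,0,0,0,-12,0.5],[0,0,0,0,0,-30,0.5],[0,0,0,0,0,-60,0.5],[0,0,0,0,0,-95,0.5],[0,0,0,0,0,-120,0.5],[0,0,0,-40,-40,-130,0.5],[0,0,0,-10,-90,-130,0.5],[0,0,0,0,-145,-130,0.5],[0,0,0,0,-195,-130,0.5],[0,0,0,0,-220,-130,0.5],[0,0,0,0,-220,-130,0.5]]' >/dev/null
python3 to.py
python3 - <<'E'
from h import *; from workcell import *
np.set_printoptions(precision=4,suppress=True)
D={}
for n in("top","scene"):
    D[n]=d=get_image(n); np.savez(f"pics/{n}7.npz",**d)
    c=proj(d,[.54,.07,.15])[0].astype(int); w=35
    D[n+"c"]=cv2.resize(d["img"][c[1]-w:c[1]+w,c[0]-w:c[0]+w,::-1],(400,400),interpolation=cv2.INTER_CUBIC); print(n,c)
cv2.imwrite("pics/p7.png",np.hstack([D["topc"],D["scenec"]]))
# arm angle and sign plate from depth
c=np.array([.6685,.030]); P=cloud(D["top"]).reshape(-1,3); r=P[:,:2]-c; dd=np.hypot(*r.T)
b=P[(P[:,2]>.16)&(P[:,2]<.178)&(dd>.03)&(dd<.11)&(r[:,0]<0)&(abs(r[:,1])<.06)]
a=np.median(np.arctan2(b[:,1]-c[1],c[0]-b[:,0])); u=np.array([-np.cos(a),np.sin(a)]); n=np.array([np.sin(a),np.cos(a)]); print("bar ang",a,len(b))
for nm in("top","scene"):
    P=cloud(D[nm]).reshape(-1,3); l=np.c_[(P[:,:2]-c)@u,(P[:,:2]-c)@n,P[:,2]]
    k=l[(l[:,0]>.09)&(l[:,0]<.21)&(l[:,1]>.012)&(l[:,1]<.06)&(l[:,2]>.06)&(l[:,2]<.26)]
    print(nm,len(k))
    for z0 in np.arange(.08,.24,.02):
        q=k[(k[:,2]>=z0)&(k[:,2]<z0+.02)]
        if len(q)>5: print("  z%.2f off med %.4f [%.4f %.4f] along %.3f..%.3f"%(z0,np.median(q[:,1]),*np.percentile(q[:,1],[10,90]),q[:,0].min(),q[:,0].max()))
    print(" top z",k[:,2].max())
E
```

```text
t 37.9 pos [ 488.57 -131.41  318.38] yaw 169.65 F [0.46 0.4  1.57] tilt [ 0. -0. -1.]
top [282 205]
scene [289 208]
bar ang 0.17431781394126805 157
top 363
  z0.08 off med 0.0250 [0.0247 0.0251] along 0.127..0.174
  z0.10 off med 0.0249 [0.0245 0.0255] along 0.111..0.186
  z0.12 off med 0.0250 [0.0245 0.0255] along 0.113..0.184
  z0.14 off med 0.0251 [0.0246 0.0264] along 0.109..0.188
  z0.16 off med 0.0250 [0.0171 0.0524] along 0.111..0.187
  z0.18 off med 0.0256 [0.0249 0.0333] along 0.114..0.183
  z0.20 off med 0.0294 [0.0252 0.0339] along 0.124..0.175
  z0.22 off med 0.0276 [0.0257 0.0319] along 0.141..0.155
 top z 0.2234730288803236
scene 666
  z0.08 off med 0.0388 [0.0355 0.0424] along 0.117..0.183
  z0.10 off med 0.0404 [0.0373 0.0431] along 0.113..0.191
  z0.12 off med 0.0397 [0.0361 0.0427] along 0.109..0.192
  z0.14 off med 0.0395 [0.0355 0.0428] along 0.113..0.193
  z0.16 off med 0.0404 [0.0364 0.0457] along 0.092..0.193
  z0.18 off med 0.0396 [0.0347 0.0434] along 0.120..0.184
  z0.20 off med 0.0390 [0.0330 0.0426] along 0.128..0.176
 top z 0.22172079483078078
```

View pics/p7.png

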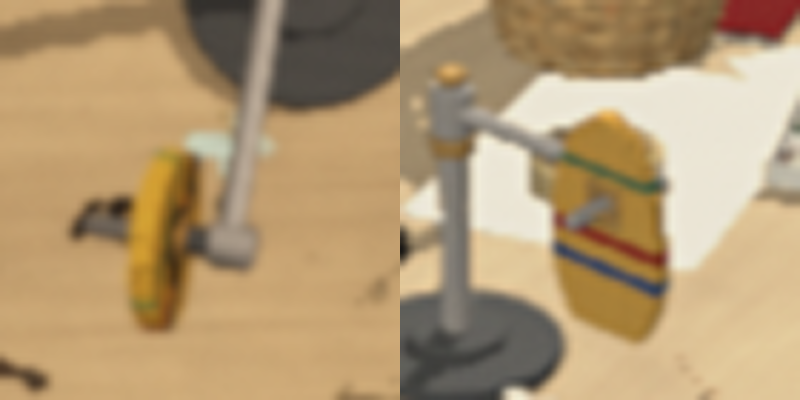

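The left crop shows the sign hanging square on the pin close to the flange, and the right crop shows it upright with the pin tip sticking out. One more relative check of how deep it sits.

Run:
```python
from h import *; from workcell import *
np.set_printoptions(precision=4,suppress=True)
D=[get_image("top") for _ in range(4)]
d=D[0]; Z=np.median([x["z_map"] for x in D],0); d["z_map"]=Z; P=cloud(d).reshape(-1,3)
c=np.array([.6685,.030])
r=P[:,:2]-c; l0=np.hypot(*r.T); b=P[(P[:,2]>.166)&(P[:,2]<.176)&(l0>.02)&(l0<.105)&(r[:,0]<0)&(abs(r[:,1])<.05)]
vx,vy,x0,y0=cv2.fitLine(b[:,:2].astype(np.float32),cv2.DIST_HUBER,0,.001,.001).ravel(); t=np.array([vx,vy]); t=t if t[0]<0 else -t
n=np.array([t[1],-t[0]]); print("n",n,"post off",(c-[x0,y0])@n,"ang",np.arctan2(t[1],-t[0]))
l=np.c_[(P[:,:2]-c)@t,(P[:,:2]-[x0,y0])@n,P[:,2]]
k=l[(l[:,0]>.10)&(l[:,0]<.2)&(l[:,1]>.01)&(l[:,1]<.05)]
q=k[(k[:,2]>.06)&(k[:,2]<.15)]; print("back face off",np.median(q[:,1]),np.percentile(q[:,1],[5,95]),len(q))
f=cv2.fitLine(q[:,[0,1]].astype(np.float32),cv2.DIST_HUBER,0,.001,.001).ravel(); print("plate yaw rel bar deg",np.degrees(np.arctan(f[1]/f[0])),"back at along .15:",f[3]+(0.15-f[2])*f[1]/f[0])
g=k[k[:,2]>.19]; print("rim off",g[:,1].min(),g[:,1].max())
# reference: same for pre-hang image, flange
T=dict(np.load("pics/top4.npz")); Q=cloud(T).reshape(-1,3); r=Q[:,:2]-c; l0=np.hypot(*r.T); b=Q[(Q[:,2]>.166)&(Q[:,2]<.176)&(l0>.02)&(l0<.105)&(r[:,0]<0)&(abs(r[:,1])<.05)]
vx,vy,x0,y0=cv2.fitLine(b[:,:2].astype(np.float32),cv2.DIST_HUBER,0,.001,.001).ravel(); t=np.array([vx,vy]); t=t if t[0]<0 else -t; n=np.array([t[1],-t[0]])
l=np.c_[(Q[:,:2]-c)@t,(Q[:,:2]-[x0,y0])@n,Q[:,2]]; k=l[(abs(l[:,0]-.15)<.013)&(l[:,1]>-.01)&(l[:,1]<.07)&(l[:,2]>.15)]
h=k[(abs(k[:,0]-.15)>.0075)&(k[:,1]>.012)]; print("flange pts off",np.sort(h[:,1])); print("pin tip max",k[:,1].max(),"ang",np.arctan2(t[1],-t[0]))
```

```text
n [0.1821 0.9833] post off 0.0003673239280670388 ang 0.18308583
back face off 0.024039303259351205 [0.0238 0.0243] 70
plate yaw rel bar deg -0.022635281 back at along .15: 0.024035932
rim off 0.012552700713257417 0.034387279323222386
flange pts off [0.0185 0.0185 0.0193 0.0205 0.0206 0.0212 0.024  0.0242 0.0243 0.0259
 0.026  0.026  0.0341 0.0342 0.037  0.0393 0.0417 0.0444]
pin tip max 0.06269964657538928 ang 0.17717843
```

```bash
python3 -c "
from workcell import *
print(close_job())"
```

```text
the job is handed in; nothing more can be done
None
```

The egg sign hangs upright on the hook with its eye about 7 mm from the flange, so the leaves have snapped; it was released, the arm moved clear without touching a bystander, and the job is handed in (no verdict was returned).

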